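# Feed a test cassette home through the dock's guide channel with the push stick

## Task

Take the test cassette out of its rack, where it stands on its long edge, and lay it down flat on the table; then take it again across its width and set it flat and lengthwise on the loading shelf of the metal dock, in front of the covered guide channel, and let go of it. Take the push stick by its upright handle and use it to push the cassette through the channel until its front end is fully home against the black end stop, then draw the stick out and lay it back flat on the table, out of the dock. Do not disturb the bottles or the round dish.

Things in the scene. Friction and masses are not known exactly. Their poses are not given: they have to be found in the camera images.
- cassette: White flat block, 80 x 46 x 16 mm, about 0.12 kg. Origin at its centre; own x = 80 mm length, y = 16 mm thickness, z = 46 mm width. Starts on a long edge in the rack (z up, top 52 mm above the table). Both broad faces and both ends are alike. Centre height lying flat: 8 mm on the table, 14 mm on the dock's shelf. Stood on its edge it is stable; pushed sideways near its top it falls flat.
- rack: Fixed grey rack, base 110 (own x) x 64 x 6 mm; four cheeks, 23 mm high, hold the cassette in a 19 mm slot along own x, between two end stops 15 mm high. Origin under its centre. The cassette stands on the 6 mm base and lifts straight up.
- dock: Fixed aluminium dock, 66 mm wide. Origin on the table under the centre of the channel's mouth; own x = feed direction, z up. Smooth; floor 6 mm thick. x=0 to 130 mm: straight channel, inside 50 mm wide (y=+-25 mm) and 21 mm high, under a clear roof (top 31 mm above the table). Black end stop face at x=130 mm, so the cassette's centre is at x=90 mm when home.
- dock_shelf (a point): Middle of the dock's open loading shelf, on its floor, 6 mm above the table, 50 mm before the mouth. Axes as the dock's. The shelf runs from dock x=-100 mm (open outer end) to the mouth at 0, between low lips with inner faces at y=+-28 mm and tops 11 mm above the table; over the last 22 mm two 27 mm high guides narrow to the channel.
- push_stick: Loose plywood stick, about 0.12 kg: flat blade 125 x 36 x 12 mm lying on the table, with an upright handle 50 mm long (own x), 16 mm thick (own y), top 58 mm above the blade's underside. Origin on the underside below the handle's centre; own x points to the flat black rubber nose at x=+95 mm; tail at x=-30 mm; z up.
- bottle_a: Frosted white bottle, 39 mm across, 89 mm tall, standing at the back behind the dock; leave alone. Origin under its centre.
- bottle_b: Second frosted white bottle, 41 mm across, 87 mm tall, standing at the back right; leave alone. Origin under its centre.
- gel_bottle: White bottle with a lime screw cap, 43 mm across, 109 mm tall, at the right; leave alone. Origin under its centre.
- dish: Flat round whitish dish with its lid on, 90 mm across, 16 mm high, on the table near the robot; leave alone. Origin under its centre.
There are look-alikes about, which are no part of the job. What is shaped like the push_stick but orange is not meant.

How it is judged (in metres and radians):
On the way, in this order (a step that is already met when the one before it is completed fails the run):
1. the cassette lies flat on the table, let go of (angle between the y axis of cassette and the z axis of dock, either way round below 0.08 rad and height (world z) of cassette below 0.0105 m and contact force between the fingers and cassette below 0.05 N and linear speed of cassette below 0.03 m/s), for 0.1 s.
2. the cassette lies flat and lengthwise on the dock's loading shelf between the lips, let go of (angle between the y axis of cassette and the z axis of dock, either way round below 0.08 rad and angle between the x axis of cassette and the x axis of dock, either way round below 0.2 rad and contact force between the fingers and cassette below 0.05 N and x of cassette in the frame of dock between -0.085 and -0.02 m and y of cassette in the frame of dock between -0.009 and 0.009 m and z of cassette in the frame of dock between 0.011 and 0.018 m and linear speed of cassette below 0.03 m/s), for 0.1 s.
3. the cassette is pushed along inside the channel by the push stick held in the gripper (x of cassette in the frame of dock above 0.05 m and contact force between push_stick and cassette above 0.03 N and contact force between the fingers and push_stick above 0.5 N), for 0.02 s.
At the end, for the whole second after the job is handed in: The cassette lies flat in the channel, home against the end stop (within 4 mm along the channel) and at rest; the push stick lies flat on the table itself, handle up, out of the dock and at rest (x of cassette in the frame of dock between 0.086 and 0.094 m and y of cassette in the frame of dock between -0.006 and 0.006 m and z of cassette in the frame of dock below 0.018 m and angle between the y axis of cassette and the z axis of dock, either way round below 0.08 rad and angle between the x axis of cassette and the x axis of dock, either way round below 0.12 rad and height (world z) of push_stick below 0.004 m and angle between push_stick's own z axis and vertical below 0.05 rad and linear speed of each of cassette, push_stick below 0.02 m/s); the robot touches nothing.
It fails at once if a bottle or the round dish was moved by more than 30 mm (distance of any of bottle_a, bottle_b, gel_bottle, dish from where it was at the start of the episode above 0.03 m).
It also fails if it takes over 61 s, if anything falls off the work surface, if the arm or the gripper's body presses on something with over 40 N, if the wrist force passes 120 N, or if a joint passes its speed limit or range.

## Robot

A 6-joint arm with a two-finger parallel gripper is mounted at the origin on the work surface; the furniture and walls round the work are solid. World frame = base frame: x ahead of the robot, y to its left, z up, the work surface at z = 0. Lengths are in mm, angles in rad, forces in N, time in s.
With the tool pointing down it reaches from about 275 to 750 mm from the base axis. Payload 10.2 kg.
Tool frame: the origin (TCP) lies at the very end of the fingers, on their centre line; the grasp point (between the pads) lies 19 mm behind it; z points along the fingers, y is the line along which they close (so a half turn about z gives the same grasp; the last joint's range is limited). The gripper opens to 85 mm and grips with 20 to 120 N. Pads are 22 mm wide; open, the fingers measure 114 mm over their backs; the gripper's body (76 mm by 85 mm) begins 54 mm behind the grasp point. The pads swing forward as they close: fully open they stand 13 mm farther back than shut.
Start: joints at [-1.536, 0.313, 1.498, -0, 1.331, -0.223], TCP at [133.837, -507.66, 231.294] pointing down, gripper open.
Joint ranges: [-2.94, 2.94], [-0.97, 2.17], [0.19, 2.56], [-1.23, 4.37], [0.02, 3.11], [-2.88, 2.88]. Speed limits (rad/s): [2.39, 2.39, 3.01, 3.14, 3.14, 3.14].

## Interface

Orientations are given as a unit quaternion [w, x, y, z].
In Python, from rig import ctrl gives the robot as it stands.
- The arm moves only by the tool step_arm, never from a script. Its argument "increments" is a list of rows, each a list of 3 entries, a list of its own where there are three numbers: the shift along the tool's x, y, z in cm, then the turn, a rotation vector about the tool's x, y, z in degrees, then the opening in per cent of the stroke, from 0 (shut) to 100 (fully open). A call has 1 to 8 rows; each row is the pose to reach, as a shift and turn from the pose commanded when the call began, along the tool's axes at that moment; what a row does not reach only later rows make up. A row lasts 1/8 s, in which the tool goes at most 62.5 mm and 10.7 degrees, less where a joint would pass 70% of its speed; a pose out of reach is approached as far as the arm can. A call with a gripper value outside its range is refused whole. The fingers move at their own pace and stop on an object; "squeeze" is the grip in N (left out, the last holds). Time passes only in rows, so rows that repeat a pose let the fingers close. It gives the time, the measured TCP pose, the force, the opening and the grip force at its end, in the units of the state.
- ctrl.sense(): the state, without advancing time (a new reading comes with each control period).
- ctrl.capture(name): name is "side" or "top" or "wrist"; returns a dict with "img" (400x640x3 uint8, red, green, blue), "fx", "fy", "cx", "cy" (pixels), "extrinsics" (4x4, takes a point from camera to world coordinates). Camera axes: x right, y down, z forward; pixel columns grow to the right and rows downward; lengths in mm; the calibration is good to about 2 mm. A picture is of the moment at which its call begins. There is no depth.
- ctrl.finish_job(): hands the job in; it is judged then, once.
The state is a dict: "time_s": time; "joints": joint angles; "dq": joint speeds; "tau": joint torques, N m; "eef_pos": TCP position; "ee_rot": TCP orientation; "force": force on the tool from outside, world axes, zero at the start; "wrist_torque": the same for the moment, N m; "grip_width": opening from 0.0 (shut) to 1.0 (fully open); "grip_force": force on a finger pad.
Only numpy, scipy, OpenCV 4.12 (cv2) and the standard library are available. Lean on these libraries where they do the work, as an engineer would, in place of code of your own. Each camera call takes 0.05 s, during which the arm holds its last target. There are 200 camera calls.

## Working session

There is one attempt and no reset: what is moved stays moved. The work goes in short steps, Python scripts to look and compute and a tool call to move; the robot and the scene stay as the last step left them, time stands still between calls to the robot, and variables do not carry over. Pictures are saved under pics/ and viewed, at most 10 in all, crops included, and the job is handed in when it is done.

Besides the shell and the picture viewer there is one more tool, called after "Request:" as a command line: name --argument value ..., lists and objects as JSON in quotes. step_arm: Moves the arm, as the interface text tells. Its arguments: {"type":"object","properties":{"increments":{"type":"array"},"squeeze":{"type":"number"}},"required":["increments"]}

```bash
mkdir -p pics; ls; cat > h.py <<'E'
import numpy as np, cv2
from rig import ctrl
from scipy.spatial.transform import Rotation as R
def cap(n,save=None):
    c=ctrl.capture(n)
    if save: cv2.imwrite('pics/'+save+'.png',cv2.cvtColor(c['img'],cv2.COLOR_RGB2BGR))
    return c
def ray(c,u,v,z):
    E=np.array(c['extrinsics']);d=E[:3,:3]@np.array([(u-c['cx'])/c['fx'],(v-c['cy'])/c['fy'],1.])
    o=E[:3,3];return (o+d*(z-o[2])/d[2])
def proj(c,p):
    E=np.linalg.inv(np.array(c['extrinsics']));q=E[:3,:3]@np.array(p)+E[:3,3]
    return q[0]/q[2]*c['fx']+c['cx'],q[1]/q[2]*c['fy']+c['cy']
E
python3 - <<'E'
from h import *
for n in ['top','side']:
    c=cap(n,n+'0');print(n,c['fx'],c['cx'],c['cy'],np.round(c['extrinsics'],3).tolist())
s=ctrl.sense();print(s['time_s'],s['eef_pos'],s['ee_rot'],s['grip_width'])
E
```

```text
pics
top 483.86963836870876 326.3759121423915 201.1373148213927 [[0.044, -0.978, 0.204, 150.626], [-0.999, -0.043, 0.012, -318.266], [-0.003, -0.205, -0.979, 1282.689], [0.0, 0.0, 0.0, 1.0]]
side 509.768264162671 311.26621458008333 201.32025845091982 [[0.944, -0.16, 0.289, 68.447], [-0.33, -0.482, 0.812, -1262.119], [0.009, -0.862, -0.507, 632.75], [0.0, 0.0, 0.0, 1.0]]
0.1 [ 133.84253897 -507.42361036  230.79582111] [-5.72754627e-04  9.91701964e-01  1.28556926e-01  6.60742137e-05] 0.9996535660143826
```

View pics/top0.png

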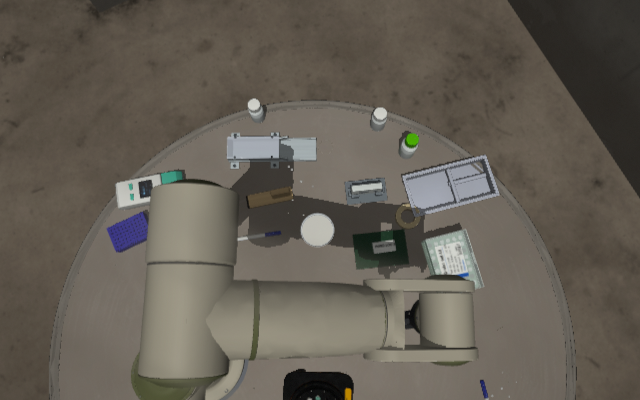

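View pics/side0.png

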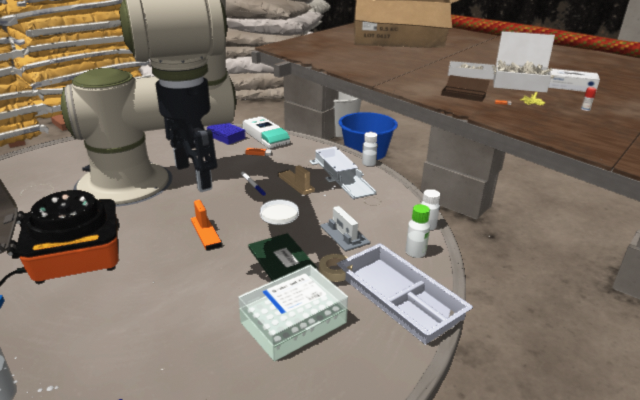

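The top view shows the dock at about (271,149), with its shelf on the right and its channel on the left. The stick is at (270,197), the rack with the cassette at (366,189), and the dish at (317,230). I'll zoom in on these.

```bash
python3 - <<'E'
from h import *
i=cv2.imread('pics/top0.png')[125:215,220:400]
cv2.imwrite('pics/crop0.png',cv2.resize(i,None,fx=4.4,fy=4.4,interpolation=cv2.INTER_CUBIC))
c=cap('top')
for n,u,v,z in [('rack',366,189,52),('stick',270,197,6),('shelf',300,149,6),('dish',317,230,16)]: print(n,ray(c,u,v,z).round())
E
```

```text
rack [ 444. -405.   52.]
stick [ 422. -150.    6.]
shelf [ 561. -224.    6.]
dish [ 336. -282.   16.]
```

View pics/crop0.png

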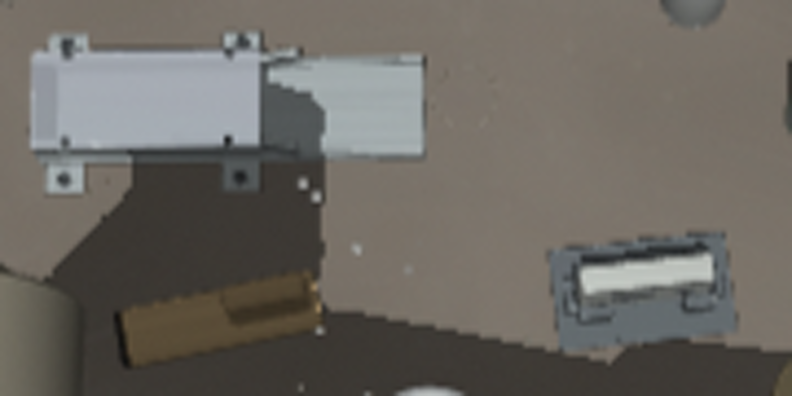

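The crop clearly shows the shelf on the right and the roof on the left. The stick's black nose points left (the feed direction), and the cassette top is a white bar at about (647,273). I'll turn these corners into world points.

```bash
python3 - <<'E'
from h import *
c=cap('top')
def P(l,z): return np.array([ray(c,220+(a+.5)/4.4-.5,125+(b+.5)/4.4-.5,z)[:2] for a,b in l])
for n,l,z in [('cass',[(578,265),(712,250),(715,282),(582,296)],52),('rack',[(553,250),(724,234),(738,328),(565,352)],6),
 ('roof',[(32,52),(262,52),(262,150),(32,150)],31),('shelfend',[(424,56),(424,157)],11),('stick',[(117,314),(312,270),(322,312),(128,366)],12),('handle',[(222,293),(304,272),(310,302),(230,325)],58)]:
    p=P(l,z);d=(p[1]-p[0]+(p[2]-p[3] if len(p)>2 else 0))
    print(n,p.round().tolist(),'mean',p.mean(0).round(1),'sides',np.linalg.norm(p-np.roll(p,-1,0),axis=1).round(),'ang',np.degrees(np.arctan2(d[1],d[0])).round(1))
s=ctrl.sense();print(R.from_quat(np.roll(s['ee_rot'],-1)).as_matrix().round(3).tolist(),s['eef_pos'],s['time_s'])
E
```

```text
cass [[454.0, -366.0], [466.0, -445.0], [447.0, -447.0], [435.0, -369.0]] mean [ 450.5 -406.7] sides [80. 20. 79. 19.] ang -81.2
rack [[474.0, -352.0], [489.0, -457.0], [430.0, -467.0], [410.0, -361.0]] mean [ 450.6 -409.2] sides [106.  60. 107.  65.] ang -80.7
roof [[580.0, -25.0], [586.0, -167.0], [523.0, -171.0], [517.0, -30.0]] mean [551.4 -98.1] sides [142.  63. 141.  63.] ang -87.5
shelfend [[595.0, -266.0], [529.0, -269.0]] mean [ 561.7 -267.8] sides [66. 66.] ang -177.2
stick [[421.0, -87.0], [453.0, -204.0], [427.0, -212.0], [389.0, -96.0]] mean [ 422.5 -149.7] sides [122.  27. 122.  33.] ang -73.0
handle [[426.0, -156.0], [441.0, -204.0], [423.0, -208.0], [407.0, -162.0]] mean [ 424.3 -182.5] sides [50. 19. 49. 20.] ang -71.9
[[0.967, 0.255, -0.0], [0.255, -0.967, 0.001], [0.0, -0.001, -1.0]] [ 133.83310067 -507.50071211  230.95954027] 0.2
```

```bash
cat >> h.py <<'E'
def go(x,y,z,yaw):
    "shift (cm) and turn (deg) from the present pose; yaw = world angle of tool y"
    s=ctrl.sense();A=R.from_quat(np.roll(s['ee_rot'],-1));a=np.radians(yaw)
    Y=np.array([np.cos(a),np.sin(a),0]);Z=np.array([0,0,-1.]);B=R.from_matrix(np.c_[np.cross(Y,Z),Y,Z])
    print('shift',(A.inv().apply(np.array([x,y,z])-s['eef_pos'])/10).round(2),'turn',np.degrees((A.inv()*B).as_rotvec()).round(1),'t',round(s['time_s'],2),s['eef_pos'].round(1))
E
python3 -c "
from h import *
go(450,-407,180,8.8)"
```

```text
shift [33.13 -1.65  5.1 ] turn [ -0.  -0. -84.] t 0.2 [ 133.8 -507.5  231. ]
```

Request:
step_arm --increments '[[[33.1,-1.6,5.1],[0,0,-84],100],[[33.1,-1.6,5.1],[0,0,-84],100],[[33.1,-1.6,5.1],[0,0,-84],100],[[33.1,-1.6,5.1],[0,0,-84],100],[[33.1,-1.6,5.1],[0,0,-84],100],[[33.1,-1.6,5.1],[0,0,-84],100],[[33.1,-1.6,5.1],[0,0,-84],100],[[33.1,-1.6,5.1],[0,0,-84],100]]'

```text
time_s: 1.2
eef_pos: [450.1, -407.5, 179.8]
ee_rot: [-0.0, 0.649, 0.761, 0.0]
force: [-0.0, -0.3, 0.2]
grip_width: 1.0
grip_force: 0.0
```

```bash
python3 - <<'E'
from h import *
c=cap('wrist','w1');print(np.round(c['extrinsics'],3).tolist(),c['fx'])
t=cap('top','top1')
s=ctrl.sense();print(s['eef_pos'],s['joints'],s['time_s'])
E
```

```text
[[0.987, 0.152, 0.046, 438.339], [0.158, -0.945, -0.285, -334.195], [-0.0, 0.288, -0.957, 321.305], [0.0, 0.0, 0.0, 1.0]] 350.35325131973445
[ 449.84453306 -407.67191532  180.02474659] [-9.29020056e-01  5.33887972e-01  1.30739937e+00  1.56433669e-06
  1.30081659e+00 -1.08329103e+00] 1.3
```

View pics/w1.png

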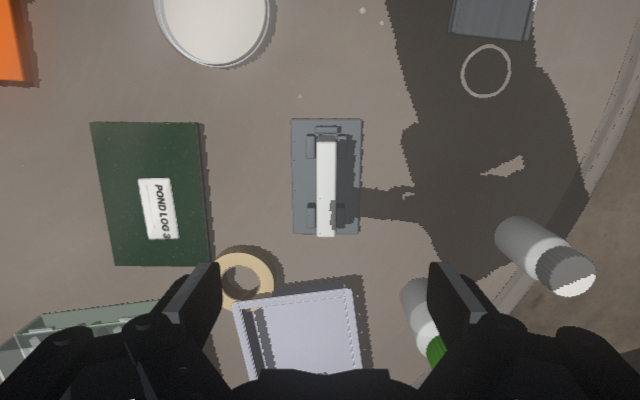

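The wrist view shows the cassette upright in the rack, spanning about (317–336, 136–237). The end of the shelf is visible at the top right. I'll refine the cassette position with a mask.

```bash
python3 - <<'E'
from h import *
c=cap('wrist');g=c['img'].min(2)[125:245,295:358].astype(np.uint8)
m=(g>150).astype(np.uint8)
k=max(cv2.findContours(m,0,1)[0],key=cv2.contourArea)+np.array([295,125])
print(cv2.minAreaRect(k));b=cv2.boxPoints(cv2.minAreaRect(k))
p=np.array([ray(c,u,v,52)[:2] for u,v in b]);print(b.round(),p.round(1).tolist(),p.mean(0))
for v in (150,180,210,225): print(v,c['img'][v,308:350].min(1).tolist())
E
```

```text
((325.5, 188.5), (95.0, 19.0), 90.0)
[[316. 141.]
 [335. 141.]
 [335. 236.]
 [316. 236.]] [[437.4, -367.8], [451.7, -365.5], [464.4, -442.6], [448.8, -445.0]] [ 450.58777569 -405.22298338]
150 [125, 122, 122, 121, 119, 114, 95, 73, 140, 201, 214, 219, 218, 218, 218, 218, 218, 216, 217, 215, 215, 214, 213, 212, 212, 211, 202, 173, 120, 64, 69, 71, 74, 73, 72, 74, 74, 71, 68, 70, 74, 73]
180 [123, 122, 123, 122, 122, 121, 120, 121, 147, 190, 212, 218, 217, 216, 216, 214, 214, 214, 212, 212, 211, 212, 211, 210, 210, 209, 197, 159, 116, 74, 74, 74, 74, 74, 72, 73, 74, 74, 72, 72, 74, 72]
210 [122, 123, 122, 121, 121, 121, 111, 86, 75, 150, 208, 212, 212, 213, 212, 211, 210, 210, 210, 209, 209, 177, 113, 112, 112, 113, 110, 97, 74, 64, 70, 74, 72, 72, 71, 73, 72, 68, 70, 73, 73, 73]
225 [122, 121, 119, 118, 119, 119, 112, 88, 82, 149, 205, 209, 211, 210, 211, 210, 209, 209, 210, 208, 208, 176, 112, 113, 114, 113, 110, 95, 72, 67, 73, 72, 73, 72, 72, 73, 71, 93, 117, 118, 117, 118]
```

Request:
step_arm --increments '[[[0.1,0.1,6],[0,0,0],60],[[0.2,0.1,12],[0,0,0],60],[[0.2,0.1,14.9],[0,0,0],60],[[0.2,0.1,14.9],[0,0,0],60],[[0.2,0.1,14.9],[0,0,0],0],[[0.2,0.1,14.9],[0,0,0],0],[[0.2,0.1,14.9],[0,0,0],0],[[0.2,0.1,14.9],[0,0,0],0]]' --squeeze 40

```text
time_s: 2.35
eef_pos: [451.1, -406.4, 33.1]
ee_rot: [0.002, 0.651, 0.759, -0.0]
force: [-0.3, 0.2, 7.6]
grip_width: 0.173
grip_force: 40.6
```

Request:
step_arm --increments '[[[0,0,-3],[0,0,0],0],[[0,0,-6],[0,0,0],0],[[0,0,-6],[0,0,0],0]]'

```text
time_s: 2.72
eef_pos: [451.3, -406.6, 93.7]
ee_rot: [0.002, 0.651, 0.759, -0.001]
force: [0.1, 1.1, -1.0]
grip_width: 0.172
grip_force: 39.5
```

```bash
python3 -c "
from h import *
go(480,-285,27.5,3)"
```

```text
shift [11.61  4.68  6.58] turn [0.1 0.2 5.8] t 2.73 [ 451.3 -406.6   93.7]
```

Request:
step_arm --increments '[[[4,1.6,0],[0,0,3],0],[[8,3.2,0],[0,0,5.8],0],[[11.6,4.7,0],[0,0,5.8],0],[[11.6,4.7,4],[0,0,5.8],0],[[11.6,4.7,6],[0,0,5.8],0],[[11.6,4.7,6.5],[0,0,5.8],0],[[11.6,4.7,6.5],[0,0,5.8],0]]'

```text
time_s: 3.6
eef_pos: [479.2, -283.2, 26.5]
ee_rot: [-0.001, 0.689, 0.725, 0.0]
force: [-1.1, 4.2, 8.6]
grip_width: 0.178
grip_force: 41.8
```

Request:
step_arm --increments '[[[0,0,0],[0,0,0],100],[[0,0,0],[0,0,0],100],[[0,0,0],[0,0,0],100],[[0,0,0],[0,0,0],100]]'

```text
time_s: 4.1
eef_pos: [479.2, -283.9, 26.1]
ee_rot: [-0.0, 0.689, 0.725, -0.0]
force: [0.6, -0.6, -0.3]
grip_width: 0.989
grip_force: 0.0
```

Request:
step_arm --increments '[[[0,-2,0],[0,0,0],100],[[0,-3,0],[0,0,0],100],[[0,-4,0],[0,0,0],100],[[0,-5,0],[0,0,0],100],[[0,-6,0],[0,0,0],100],[[0,-6.5,0],[0,0,0],100],[[0,-6.5,0],[0,0,0],100],[[0,-5,-10],[0,0,0],100]]'

```text
time_s: 5.1
eef_pos: [422.1, -285.3, 85.8]
ee_rot: [-0.004, 0.689, 0.725, 0.0]
force: [0.9, -1.3, 1.1]
grip_width: 1.005
grip_force: 0.0
```

```bash
python3 - <<'E'
from h import *
c=cap('wrist','w2')
s=ctrl.sense();print(s['eef_pos'],s['grip_width'],s['time_s'])
E
```

```text
[ 426.61514707 -288.62274573   95.74911475] 1.0006248457315647 5.15
```

View pics/w2.png

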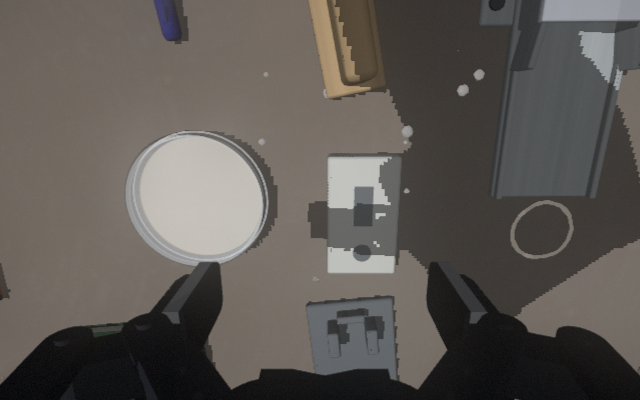

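The cassette lies flat, with corners at about (329,154), (329,272), (395,272) and (401,154). The shelf's open end runs from (491,196) to (597,197).

```bash
python3 - <<'E'
from h import *
c=cap('wrist')
q=lambda l,z: np.array([ray(c,u,v,z)[:2] for u,v in l])
p=q([(329,155),(329,272),(395,272),(400,155)],16);print(p.round(1).tolist(),p.mean(0),np.linalg.norm(p-np.roll(p,-1,0),axis=1))
p=q([(491,196),(597,197)],11);print(p.round(1).tolist(),p.mean(0),np.linalg.norm(p[0]-p[1]))
p=q([(491,196),(515,22)],11);d=p[1]-p[0];print(p.round(1).tolist(),np.degrees(np.arctan2(d[1],d[0])))
i=cv2.cvtColor(c['img'],cv2.COLOR_RGB2BGR)
cv2.imwrite('pics/c2.png',cv2.resize(i[0:290,300:640],None,fx=2,fy=2,interpolation=cv2.INTER_CUBIC))
E
```

```text
[[428.1, -250.6], [432.8, -333.1], [479.2, -330.9], [473.1, -248.3]] [ 453.29013866 -290.71789252] [82.68576127 46.46352296 82.81582519 45.02426201]
[[538.7, -273.6], [610.5, -270.7]] [ 574.63010977 -272.12681116] 71.87165706011484
[[538.7, -273.6], [532.4, -168.0]] 93.44687809932607
```

View pics/c2.png

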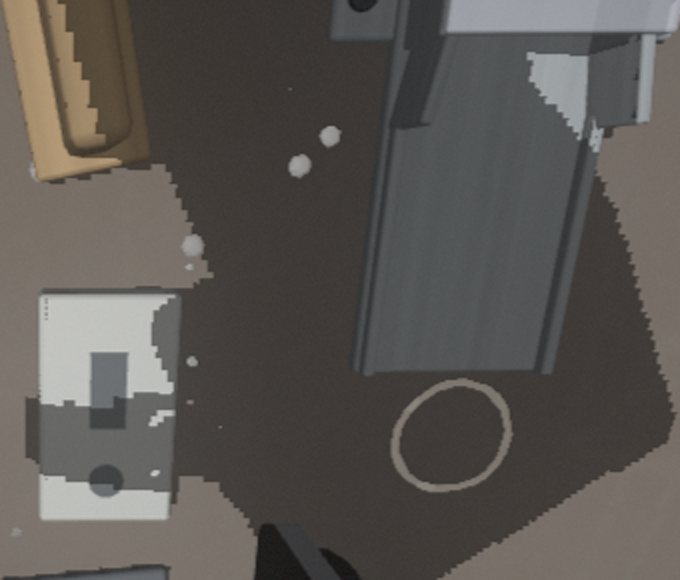

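The cassette is at crop (39..178, 292..519), and the shelf end is at (354,371)–(553,372). My earlier corners came from a picture taken while the arm was still moving, so I'm recomputing with this still one.

```bash
python3 - <<'E'
from h import *
c=cap('wrist');i=cv2.imread('pics/c2.png')
q=lambda l,z: np.array([ray(c,300+(u-.5)/2,(v-.5)/2,z)[:2] for u,v in l])
p=q([(39,292),(39,519),(169,519),(178,292)],16);print(p.round(1).tolist(),p.mean(0),np.linalg.norm(p-np.roll(p,-1,0),axis=1))
for z in (11,6,0):
  p=q([(354,371),(553,372)],z);print(z,p.round(1).tolist(),p.mean(0),np.linalg.norm(p[0]-p[1]))
p=q([(355,370),(388,125)],11);d=p[1]-p[0];print(p.round(1).tolist(),np.degrees(np.arctan2(d[1],d[0])))
p=q([(543,370),(584,150)],11);d=p[1]-p[0];print(p.round(1).tolist(),np.degrees(np.arctan2(d[1],d[0])))
s=ctrl.sense();print(s['eef_pos'],s['time_s'])
E
```

```text
[[421.6, -245.0], [425.3, -322.7], [470.0, -320.5], [464.7, -242.8]] [ 445.38012112 -282.73982797] [77.78069651 44.70990294 77.90492643 43.22177379]
11 [[526.5, -266.4], [592.5, -263.4]] [ 559.50858078 -264.86147327] 66.04015136938297
6 [[528.9, -267.5], [596.3, -264.5]] [ 562.60467888 -266.01058347] 67.5201280022104
0 [[531.7, -269.0], [600.9, -265.8]] [ 566.3199966  -267.38951571] 69.29609996160313
[[526.8, -266.0], [522.9, -190.8]] 92.93917093438647
[[589.0, -262.9], [583.5, -194.7]] 94.63652815445802
[ 425.1586302  -287.82072381   90.62184884] 5.25
```

```bash
python3 -c "
from h import *
go(445.4,-282.7,5,3)"
```

```text
shift [0.44 2.01 8.57] turn [0.2 0.3 0. ] t 5.25 [ 425.2 -287.8   90.6]
```

Request:
step_arm --increments '[[[0.4,2.0,2],[0,0,0],90],[[0.4,2.0,6],[0,0,0],90],[[0.4,2.0,8.5],[0,0,0],90],[[0.4,2.0,8.6],[0,0,0],90],[[0.4,2.0,8.6],[0,0,0],40],[[0.4,2.0,8.6],[0,0,0],20],[[0.4,2.0,8.6],[0,0,0],20],[[0.4,2.0,8.6],[0,0,0],20]]' --squeeze 50

```text
time_s: 6.25
eef_pos: [444.0, -282.3, 3.3]
ee_rot: [0.001, 0.689, 0.725, -0.0]
force: [-0.2, 0.8, 6.9]
grip_width: 0.523
grip_force: 51.9
```

Request:
step_arm --increments '[[[0,0,0],[0,0,0],65],[[0,0,-0.25],[0,0,0],65],[[0,0,-0.25],[0,0,0],20],[[0,0,-0.25],[0,0,0],20],[[0,0,-0.25],[0,0,0],20],[[0,0,-3],[0,0,0],20],[[0,0,-6],[0,0,0],20],[[0,0,-6],[0,0,0],20]]'

```text
time_s: 7.25
eef_pos: [444.1, -282.4, 63.7]
ee_rot: [0.002, 0.689, 0.725, -0.0]
force: [0.2, -0.3, -2.0]
grip_width: 0.527
grip_force: 51.8
```

```bash
python3 -c "
from h import *
c=cap('wrist','w3')
go(558,-224.1,60,3.2)"
```

```text
shift [ 5.17 11.74  0.23] turn [ 0.   0.  -0.2] t 7.3 [ 443.5 -281.8   62.3]
```

View pics/w3.png

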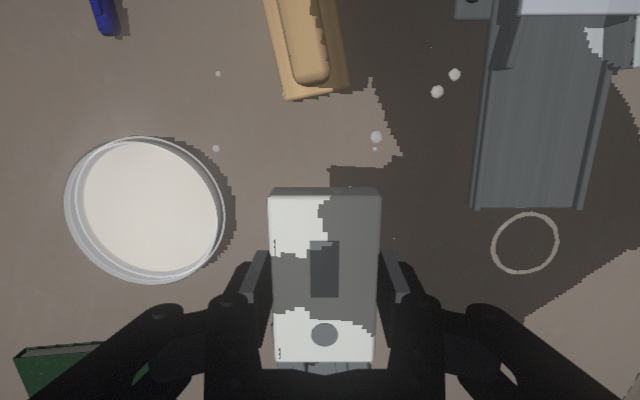

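The cassette is held level and centred. Next I'll carry it to hover over the shelf.

Request:
step_arm --increments '[[[1.5,4,0],[0,0,0],20],[[3.5,8,0],[0,0,0],20],[[5.2,11.5,0],[0,0,0],20],[[5.2,11.7,2.5],[0,0,0],20],[[5.2,11.7,2.5],[0,0,0],20],[[5.2,11.7,2.5],[0,0,0],20]]'

```text
time_s: 8.05
eef_pos: [557.2, -224.0, 37.1]
ee_rot: [-0.0, 0.689, 0.725, -0.0]
force: [0.7, -1.1, -1.0]
grip_width: 0.521
grip_force: 51.7
```

```bash
python3 -c "
from h import *
c=cap('wrist','w4')
go(558,-224.1,12.5,3.2)
t=cap('top','t4');i=cv2.imread('pics/t4.png')[120:200,215:335];w=cv2.imread('pics/w4.png')
cv2.imwrite('pics/c4.png',np.vstack([cv2.resize(i,(600,300),interpolation=cv2.INTER_CUBIC)[:220],cv2.resize(w,(600,375))]))
"
```

```text
shift [0.   0.06 2.5 ] turn [ 0.   0.  -0.3] t 8.1 [ 557.4 -224.2   37.5]
```

View pics/c4.png

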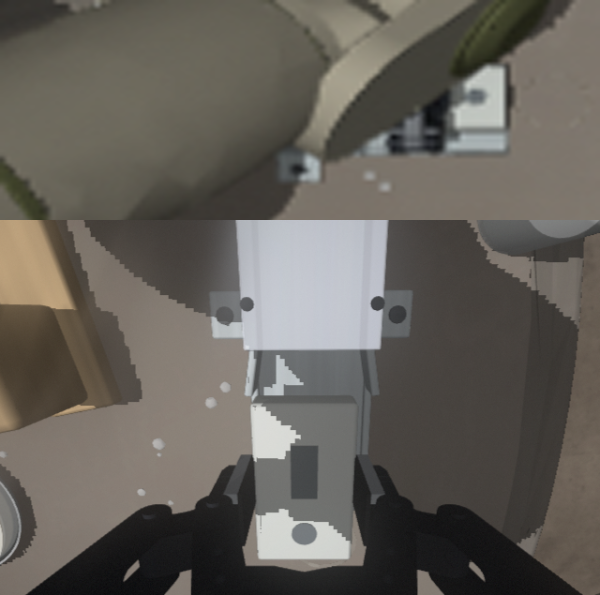

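The cassette hovers in line with the roof, whose front edge runs from (244,348) to (381,348) in the lower panel. I'll check the lateral offset numerically.

```bash
python3 -c "
from h import *
c=cap('wrist')
q=lambda l,z: np.array([ray(c,u*640/600,(v-220)*400/375,z)[:2] for u,v in l])
p=q([(244,348),(381,348)],31);print(p.round(1).tolist(),p.mean(0),np.linalg.norm(p[0]-p[1]))
p=q([(236,222),(388,222)],31);print(p.round(1).tolist(),p.mean(0),np.linalg.norm(p[0]-p[1]))
p=q([(251,400),(357,400),(350,558),(258,558)],16+37-6.5);print(p.round(1).tolist(),p.mean(0))
"
```

```text
[[527.8, -167.7], [588.8, -164.6]] [ 558.31896168 -166.13765994] 61.122988752571786
[[524.7, -117.7], [585.7, -114.6]] [ 555.19319856 -116.13338753] 61.10088546741919
[[533.4, -187.2], [577.7, -185.0], [582.1, -264.9], [537.1, -267.2]] [ 557.54901394 -226.08977306]
```

Request:
step_arm --increments '[[[0,0.25,0],[0,0,0],20],[[0,0.25,1.5],[0,0,0],20],[[0,0.25,2.2],[0,0,0],20],[[0,0.25,2.5],[0,0,0],20],[[0,0.25,2.6],[0,0,0],20],[[0,0.25,2.6],[0,0,0],20]]'

```text
time_s: 8.95
eef_pos: [560.2, -223.7, 11.3]
ee_rot: [0.0, 0.689, 0.725, 0.0]
force: [0.8, -0.1, 0.1]
grip_width: 0.522
grip_force: 51.9
```

Request:
step_arm --increments '[[[0,0,0.05],[0,0,0],20],[[0,0,0.05],[0,0,0],75],[[0,0,0.05],[0,0,0],75],[[0,0,0.05],[0,0,0],75],[[0,0,-3],[0,0,0],100],[[0,0,-8],[0,0,0],100],[[0,0,-13],[0,0,0],100],[[0,0,-13],[0,0,0],100]]'

```text
time_s: 9.95
eef_pos: [561.5, -224.5, 145.2]
ee_rot: [0.004, 0.688, 0.725, 0.001]
force: [1.1, 0.6, -0.5]
grip_width: 1.001
grip_force: 0.0
```

```bash
python3 -c "
from h import *
go(470,-200,140,17)
"
```

```text
shift [ 2.92 -9.02  0.45] turn [  0.3   0.3 -14. ] t 9.95 [ 561.5 -224.5  145.2]
```

Request:
step_arm --increments '[[[0,-4,-2],[0,0,-10],100],[[0,-8,-5],[0,0,-14],100],[[0,-8,-5],[0,0,-14],100],[[0,-8,-5],[0,0,-14],100]]'

```text
time_s: 10.45
eef_pos: [480.2, -227.6, 190.1]
ee_rot: [-0.001, 0.595, 0.803, 0.0]
force: [1.2, -0.4, 0.0]
grip_width: 1.003
grip_force: 0.0
```

```bash
python3 -c "
from h import *
c=cap('wrist','w5')
s=ctrl.sense();print(s['eef_pos'],s['time_s'])
i=cv2.imread('pics/w5.png');cv2.imwrite('pics/c5.png',cv2.resize(i[0:280,80:560],(800,467),interpolation=cv2.INTER_CUBIC))
"
```

```text
[ 480.36578672 -227.49759891  189.8108425 ] 10.5
```

View pics/c5.png

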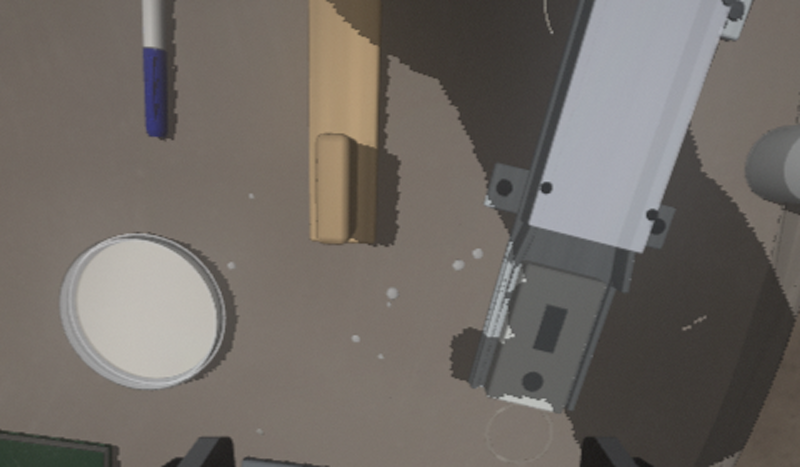

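The cassette sits on the shelf between the lips at crop (490..613, 262..411). The stick's handle top is at (316..349, 135..242), and the roof's front corners are at (528,222) and (645,252).

```bash
python3 -c "
from h import *
c=cap('wrist')
q=lambda l,z: np.array([ray(c,80+(u+.5)*.6-.5,(v+.5)*.6-.5,z)[:2] for u,v in l])
def S(n,l,z):
  p=q(l,z);d=p[-1]-p[0];print(n,p.round(1).tolist(),p.mean(0).round(1),np.linalg.norm(p-np.roll(p,-1,0),axis=1).round(1),np.degrees(np.arctan2(d[1],d[0])).round(1))
S('handle',[(316,242),(349,242),(350,135),(317,135)],58)
S('tail',[(310,241),(376,243)],12)
S('edge',[(310,241),(310,10)],12)
S('edgeR',[(376,243),(379,20)],12)
S('roof',[(528,222),(645,252)],31)
S('roofL',[(528,222),(585,1)],31)
S('roofR',[(645,252),(728,1)],31)
S('shelfend',[(470,382),(575,411)],11)
S('cass',[(490,398),(552,411),(613,283),(527,262)],22)
"
```

```text
handle [[428.7, -203.6], [443.4, -199.1], [431.3, -153.4], [417.4, -157.7]] [ 430.2 -178.5] [15.4 47.2 14.6 47.3] 103.8
tail [[420.3, -211.9], [455.0, -202.5]] [ 437.6 -207.2] [35.9 35.9] 15.2
edge [[420.3, -211.9], [392.7, -102.8]] [ 406.5 -157.4] [112.6 112.6] 104.2
edgeR [[455.0, -202.5], [426.2, -97.2]] [ 440.6 -149.9] [109.2 109.2] 105.3
roof [[526.0, -167.1], [588.9, -163.9]] [ 557.5 -165.5] [63. 63.] 2.9
roofL [[526.0, -167.1], [516.2, -65.8]] [ 521.1 -116.4] [101.8 101.8] 95.5
roofR [[588.9, -163.9], [578.9, -46.7]] [ 583.9 -105.3] [117.6 117.6] 94.9
shelfend [[530.2, -264.7], [595.9, -263.9]] [ 563.  -264.3] [65.7 65.7] 0.6
cass [[541.8, -266.9], [578.5, -264.1], [583.1, -184.5], [534.8, -187.3]] [ 559.6 -225.7] [36.9 79.7 48.3 79.8] 95.0
```

```bash
python3 -c "
from h import *
go(430.2,-178.5,25,14.8)
"
```

```text
shift [ 6.12 -3.36 16.49] turn [-0.1 -0.1  2.2] t 10.55 [ 480.4 -227.4  189.7]
```

Request:
step_arm --increments '[[[4,-2,3],[0,0,2.2],100],[[6.1,-3.4,6],[0,0,2.2],100],[[6.1,-3.4,11],[0,0,2.2],70],[[6.1,-3.4,15.5],[0,0,2.2],70],[[6.1,-3.4,16.5],[0,0,2.2],70],[[6.1,-3.4,16.5],[0,0,2.2],0],[[6.1,-3.4,16.5],[0,0,2.2],0],[[6.1,-3.4,16.5],[0,0,2.2],0]]' --squeeze 70

```text
time_s: 11.55
eef_pos: [430.5, -179.8, 27.3]
ee_rot: [0.001, 0.61, 0.792, 0.0]
force: [-0.3, -1.0, 5.6]
grip_width: 0.176
grip_force: 70.5
```

Request:
step_arm --increments '[[[0,0,0],[0,0,0],0],[[0,0,0],[0,0,0],0],[[0,0,-3],[0,0,0],0],[[0,0,-6],[0,0,0],0],[[0,0,-6],[0,0,0],0]]'

```text
time_s: 12.18
eef_pos: [430.7, -180.0, 88.0]
ee_rot: [0.002, 0.61, 0.792, 0.0]
force: [0.7, 0.0, -1.1]
grip_width: 0.176
grip_force: 69.7
```

```bash
python3 -c "
from h import *
c=cap('wrist','w6')
# handle centre behind cassette rear (dock x about -98): nose at dock -112 => handle at -207
f=np.array([np.cos(np.radians(93.5)),np.sin(np.radians(93.5))]);m=np.array([557.7,-166])
for s in (-207,-45,-80): print(s,(m+f*s).round(1))
p=m-207*f
go(p[0],p[1],85,3.5)
"
```

```text
-207 [ 570.3 -372.6]
-45 [ 560.4 -210.9]
-80 [ 562.6 -245.9]
shift [-22.25   8.64   0.21] turn [ 0.1  0.1 11.3] t 12.22 [ 430.  -179.5   86.6]
```

View pics/w6.png

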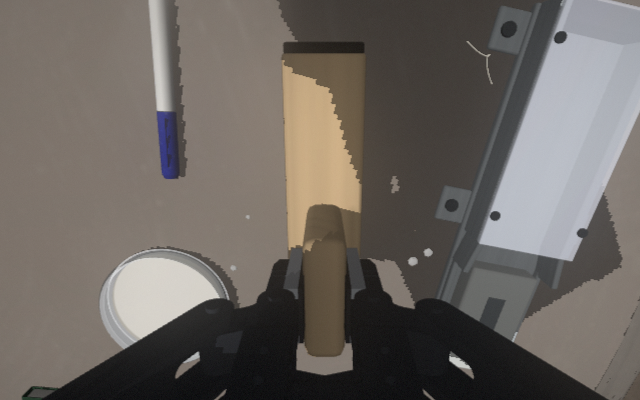

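Request:
step_arm --increments '[[[-5,2,0],[0,0,6],0],[[-11,4.4,0],[0,0,11.3],0],[[-17,6.8,0],[0,0,11.3],0],[[-21.8,8.8,0],[0,0,11.3],0],[[-21.8,8.8,0],[0,0,11.3],0],[[-21.8,8.8,3],[0,0,11.3],0],[[-21.8,8.8,3],[0,0,11.3],0]]'

```text
time_s: 13.1
eef_pos: [568.8, -365.8, 52.9]
ee_rot: [-0.003, 0.685, 0.728, -0.0]
force: [0.2, -0.1, -0.3]
grip_width: 0.175
grip_force: 69.6
```

```bash
python3 -c "
from h import *
c=cap('wrist','w7')
f=np.array([np.cos(np.radians(93.5)),np.sin(np.radians(93.5))]);m=np.array([557.7,-166])
for s in (-202,-80,-45):
  p=m+s*f; go(p[0],p[1],34,3.5)
"
```

```text
shift [-0.11  0.04  2.09] turn [-0.1 -0.1 -0. ] t 13.15 [ 569.7 -366.6   54.9]
shift [12.09  0.03  2.13] turn [-0.1 -0.1 -0. ] t 13.15 [ 569.7 -366.6   54.9]
shift [15.59  0.03  2.13] turn [-0.1 -0.1 -0. ] t 13.15 [ 569.7 -366.6   54.9]
```

View pics/w7.png

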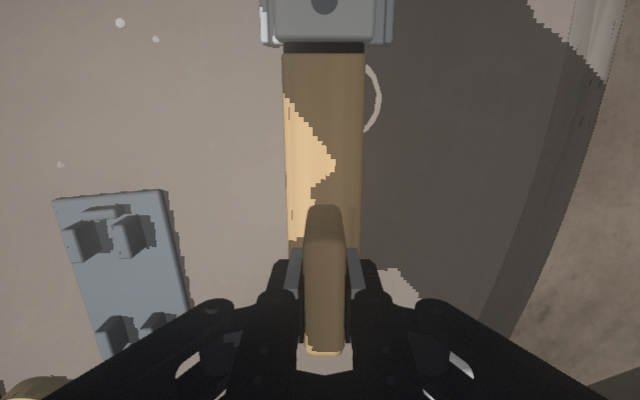

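The stick is held straight and aligned with the shelf: its nose centre is at column 324 and the shelf centre at 327. I'll back off slightly, lower it, and push.

Request:
step_arm --increments '[[[-0.5,0.1,0],[0,0,0],0],[[-0.5,0.1,1],[0,0,0],0],[[-0.5,0.1,2.1],[0,0,0],0],[[-0.5,0.1,2.1],[0,0,0],0],[[0.3,0.1,2.1],[0,0,0],0],[[1.3,0.1,2.1],[0,0,0],0],[[2.5,0.1,2.1],[0,0,0],0]]'

```text
time_s: 14.02
eef_pos: [570.0, -341.8, 35.4]
ee_rot: [0.0, 0.685, 0.728, 0.0]
force: [-0.0, 0.2, -0.7]
grip_width: 0.171
grip_force: 69.6
```

Request:
step_arm --increments '[[[1.2,0,0],[0,0,0],0],[[2.4,0,0],[0,0,0],0],[[3.6,0,0],[0,0,0],0],[[4.8,0,0],[0,0,0],0],[[6,0,0],[0,0,0],0],[[7.2,0,0],[0,0,0],0],[[8.4,0,0],[0,0,0],0],[[9.2,0,0],[0,0,0],0]]'

```text
time_s: 15.02
eef_pos: [564.3, -250.0, 35.1]
ee_rot: [-0.0, 0.685, 0.728, -0.0]
force: [0.5, 0.0, -1.1]
grip_width: 0.176
grip_force: 69.6
```

```bash
python3 -c "
from h import *
c=cap('wrist','w8')
f=np.array([np.cos(np.radians(93.5)),np.sin(np.radians(93.5))]);m=np.array([557.7,-166])
p=m-45*f; go(p[0],p[1],34,3.5);s=ctrl.sense();print(s['force'],(s['eef_pos'][:2]-m)@f,s['grip_width'])
"
```

```text
shift [ 3.85 -0.15  0.11] turn [-0. -0.  0.] t 15.07 [ 564.3 -249.2   35.1]
[-0.14386303  0.46035551 -1.42167555] -83.4881210929436 0.17377427576244586
```

View pics/w8.png

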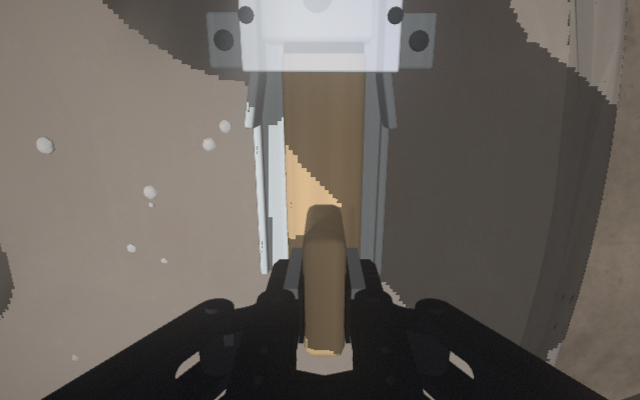

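The stick nose is in the channel behind the cassette, and everything is aligned. I've now viewed 12 pictures, over the limit of 10, so I'll rely on numbers from here. Next I push slowly to home and watch the force.

Request:
step_arm --increments '[[[0.8,0,0],[0,0,0],0],[[1.6,0,0],[0,0,0],0],[[2.4,-0.1,0],[0,0,0],0],[[3.0,-0.1,0],[0,0,0],0],[[3.4,-0.1,0],[0,0,0],0],[[3.6,-0.1,0],[0,0,0],0]]'

```text
time_s: 15.82
eef_pos: [561.2, -214.8, 35.2]
ee_rot: [0.0, 0.685, 0.728, 0.0]
force: [-0.5, -0.3, -1.0]
grip_width: 0.174
grip_force: 69.7
```

Request:
step_arm --increments '[[[0.1,0,0],[0,0,0],0],[[0.2,0,0],[0,0,0],0],[[0.3,0,0],[0,0,0],0]]'

```text
time_s: 16.2
eef_pos: [561.2, -212.8, 35.4]
ee_rot: [0.001, 0.685, 0.728, -0.0]
force: [-0.8, -6.2, -0.1]
grip_width: 0.179
grip_force: 69.8
```

Request:
step_arm --increments '[[[0.1,0,0],[0,0,0],0],[[0.2,0,0],[0,0,0],0],[[0.2,0,0],[0,0,0],0]]'

```text
time_s: 16.58
eef_pos: [561.4, -212.5, 36.0]
ee_rot: [0.002, 0.685, 0.728, -0.001]
force: [-0.3, -12.3, -0.2]
grip_width: 0.17
grip_force: 69.8
```

Force rises with no travel, so the cassette is home against the stop. Now I draw the stick out.

Request:
step_arm --increments '[[[-0.8,0,0],[0,0,0],0],[[-3,0.2,0],[0,0,0],0],[[-6,0.2,0],[0,0,0],0],[[-9,0.2,0],[0,0,0],0],[[-12,0.2,0],[0,0,0],0],[[-15,0.2,0],[0,0,0],0],[[-16.5,0.2,-2],[0,0,0],0],[[-16.5,0.2,-5],[0,0,0],0]]'

```text
time_s: 17.58
eef_pos: [572.1, -375.2, 84.2]
ee_rot: [-0.001, 0.686, 0.728, 0.0]
force: [-0.2, 1.0, -1.8]
grip_width: 0.174
grip_force: 69.6
```

```bash
python3 -c "
from h import *
go(440,-185,88,10)
go(440,-185,26,10)
"
```

```text
shift [ 19.77 -12.07  -0.31] turn [-0.1 -0.1 -6.6] t 17.57 [ 572.1 -375.2   84.2]
shift [ 19.76 -12.05   5.89] turn [-0.1 -0.1 -6.6] t 17.57 [ 572.1 -375.2   84.2]
```

Request:
step_arm --increments '[[[5,-3.5,0],[0,0,-3],0],[[10,-6.6,0],[0,0,-6.6],0],[[15,-9.6,0],[0,0,-6.6],0],[[19.8,-12,0],[0,0,-6.6],0],[[19.8,-12,1],[0,0,-6.6],0],[[19.8,-12,4],[0,0,-6.6],0],[[19.8,-12,5.6],[0,0,-6.6],0],[[19.8,-12,5.7],[0,0,-6.6],0]]'

```text
time_s: 18.58
eef_pos: [441.5, -184.7, 27.3]
ee_rot: [-0.0, 0.643, 0.766, 0.0]
force: [0.3, -0.2, -1.7]
grip_width: 0.175
grip_force: 70.7
```

Request:
step_arm --increments '[[[0,0,0.1],[0,0,0],0],[[0,0,0.1],[0,0,0],0]]'

```text
time_s: 18.82
eef_pos: [441.4, -184.5, 27.2]
ee_rot: [0.0, 0.642, 0.766, 0.0]
force: [0.0, -0.1, -0.7]
grip_width: 0.181
grip_force: 70.8
```

Nearly touching, so I go down a little more, release and lift.

Request:
step_arm --increments '[[[0,0,0.1],[0,0,0],0],[[0,0,0.15],[0,0,0],0],[[0,0,0.15],[0,0,0],60],[[0,0,0.15],[0,0,0],100],[[0,0,0.15],[0,0,0],100],[[0,0,-4],[0,0,0],100],[[0,-0.5,-10],[0,0,0],100],[[-4,-1,-14],[0,0,0],100]]'

```text
time_s: 19.82
eef_pos: [438.5, -224.5, 169.7]
ee_rot: [0.001, 0.641, 0.767, 0.0]
force: [0.9, -0.1, 0.3]
grip_width: 0.999
grip_force: 0.0
```

Request:
step_arm --increments '[[[0,6,-4],[0,0,0],100],[[0,11,-4],[0,0,0],100],[[0,11,-4],[0,0,0],100],[[0,11,-4],[0,0,0],100]]'

```text
time_s: 20.32
eef_pos: [546.0, -205.9, 206.4]
ee_rot: [-0.001, 0.642, 0.767, -0.0]
force: [-0.3, -0.4, -0.8]
grip_width: 1.0
grip_force: 0.0
```

```bash
python3 - <<'E'
from h import *
c=cap('wrist','w9');s=ctrl.sense();print(s['eef_pos'],s['time_s'],s['force'])
h=cv2.cvtColor(c['img'],cv2.COLOR_RGB2HSV)
m=cv2.inRange(h,(10,60,30),(25,255,255))
for k in cv2.findContours(m,0,1)[0]:
    if cv2.contourArea(k)>800:
        b=cv2.boxPoints(cv2.minAreaRect(k));print('stick@12',[ray(c,u,v,12)[:2].round().tolist() for u,v in b])
# grey profile along channel centreline, seen through roof at z=22 (cassette top)
f=np.array([np.cos(np.radians(93.5)),np.sin(np.radians(93.5))]);o=np.array([557.7,-166])
for x in range(20,145,5):
    p=o+f*x;u,v=proj(c,(p[0],p[1],22));print(x,(round(u),round(v)),c['img'][int(v),int(u)].tolist() if 0<=v<400 and 0<=u<640 else None)
E
```

```text
[ 545.74950231 -206.10461349  206.72002377] 20.375 [-0.78795928  0.13342604 -0.09741017]
stick@12 [[408.0, -95.0], [448.0, -86.0], [467.0, -211.0], [422.0, -221.0]]
20 (347, 116) [168, 170, 178]
25 (348, 110) [168, 169, 178]
30 (349, 104) [169, 172, 179]
35 (349, 99) [168, 171, 178]
40 (350, 93) [167, 171, 177]
45 (351, 87) [166, 171, 177]
50 (352, 81) [168, 171, 177]
55 (353, 75) [170, 172, 180]
60 (353, 69) [161, 164, 172]
65 (354, 63) [160, 162, 170]
70 (355, 57) [162, 165, 172]
75 (356, 50) [170, 172, 179]
80 (357, 44) [170, 171, 178]
85 (357, 38) [159, 162, 170]
90 (358, 31) [159, 162, 169]
95 (359, 25) [157, 161, 168]
100 (360, 18) [160, 163, 169]
105 (361, 12) [157, 161, 167]
110 (362, 5) [170, 172, 176]
115 (363, -1) None
120 (363, -8) None
125 (364, -15) None
130 (365, -22) None
135 (366, -29) None
140 (367, -36) None
```

The stick lies flat at its place on the table. The cassette's markings show through the roof at 60–70 and 85–107 mm, as expected when it is home, and this agrees with the force rise. Handing in.

```bash
python3 -c "
from rig import ctrl
print(ctrl.finish_job())"
```

```text
the job is handed in; nothing more can be done
None
```

The job is handed in at about 20 s of robot time, with no verdict returned: by force and camera numbers the cassette is home against the end stop and the stick is back flat on the table, but I viewed 12 pictures, over the limit of 10.

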